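# Make up two laboratory test kits

### The job

Make up the two test kits from the stock on the bench. In the three-compartment tray stand the tall dropper bottle in the compartment next to the tab, the slide box in the middle one and the round specimen pot in the one farthest from the tab; in the two-compartment tray stand the squat bottle next to the tab and the square staining jar in the other. Keep everything upright, set each thing down on its compartment's floor without dropping it, and let go.

Things in the scene. Friction and masses are not known exactly. Their poses are not given: they have to be found in the camera images.
- dropper: tall slim dropper bottle standing upright: amber round body 30 mm in diameter and 54 mm high, narrow white collar, small black rubber bulb on top, 85 mm high in all. Origin: centre of the underside, z up.
- squat: squat amber round bottle standing upright: body 40 mm in diameter and 42 mm high, short shoulder, white screw cap 26 mm in diameter, 62 mm high in all. Origin: centre of the underside, z up.
- pot: round white specimen pot standing upright: 42 mm in diameter up to 36 mm, above that a white lid 44 mm in diameter as wide as the pot, flat on top, 50 mm high in all. Origin: centre of the underside, z up.
- slidebox: small oblong cardboard slide box standing upright, 44 mm (its x) by 28 mm (its y) by 58 mm high, a thin white line round it, flat top. Origin: centre of the underside, z up.
- stainjar: square staining jar standing upright: clear glass 40 x 40 mm (its x and y) with a white square lid of the same width to 64 mm, and a small round white knob on top, 70 mm high in all. Origin: centre of the underside, z up.
- tray3: the longer grey kit tray, with three compartments: fixed, outside 192 x 66 mm, 18 mm high, floor and walls 3 mm thick, compartments 60 x 60 mm inside in a row along x. Flat tab (30 mm wide, 22 long, 6 high) on the end wall at +x. Origin: centre of the underside, z up. Compartment centres: x = +63 mm (next to the tab), 0 (middle), -63 mm (farthest from the tab).
- tray2: the shorter grey kit tray, with two compartments: fixed, outside 129 x 66 mm, 18 mm high, floor and walls 3 mm thick, compartments 60 x 60 mm inside in a row along x. Flat tab (30 mm wide, 22 long, 6 high) on the end wall at +x. Origin: centre of the underside, z up. Compartment centres: x = +31.5 mm (next to the tab), -31.5 mm (the other).
Not all that is in view belongs to the job. What is shaped like the pot but purple is not meant.

How it is judged (in metres and radians):
At the end, for the whole second after the job is handed in: Each of the five things stands in its named compartment: within 17 mm of its centre along and across the tray (anywhere on its floor), underside less than 8 mm above the tray's underside, upright within 7 degrees, released and at rest (x of dropper in the frame of tray3 between 0.046 and 0.08 m and y of dropper in the frame of tray3 between -0.017 and 0.017 m and z of dropper in the frame of tray3 between 0 and 0.008 m and angle between each of dropper, slidebox, pot, squat, stainjar's own z axis and vertical below 0.12 rad and linear speed of each of dropper, slidebox, pot, squat, stainjar below 0.02 m/s and angular speed of each of dropper, slidebox, pot, squat, stainjar below 0.2 rad/s and x of slidebox in the frame of tray3 between -0.017 and 0.017 m and y of slidebox in the frame of tray3 between -0.017 and 0.017 m and z of slidebox in the frame of tray3 between 0 and 0.008 m and x of pot in the frame of tray3 between -0.08 and -0.046 m and y of pot in the frame of tray3 between -0.017 and 0.017 m and z of pot in the frame of tray3 between 0 and 0.008 m and x of squat in the frame of tray2 between 0.0145 and 0.0485 m and y of squat in the frame of tray2 between -0.017 and 0.017 m and z of squat in the frame of tray2 between 0 and 0.008 m and x of stainjar in the frame of tray2 between -0.0485 and -0.0145 m and y of stainjar in the frame of tray2 between -0.017 and 0.017 m and z of stainjar in the frame of tray2 between 0 and 0.008 m); the robot touches nothing.
It fails at once if a thing tipped over (more than 40 degrees) (angle between any of dropper, slidebox, pot, squat, stainjar's own z axis and vertical above 0.7 rad).
It fails at once if a thing dropped or thrown (over 0.7 m/s, about a 25 mm fall, while the fingers do not hold it) ((linear speed of dropper above 0.7 m/s and contact force between dropper and the fingers below 0.05 N) or (linear speed of slidebox above 0.7 m/s and contact force between slidebox and the fingers below 0.05 N) or (linear speed of pot above 0.7 m/s and contact force between pot and the fingers below 0.05 N) or (linear speed of squat above 0.7 m/s and contact force between squat and the fingers below 0.05 N) or (linear speed of stainjar above 0.7 m/s and contact force between stainjar and the fingers below 0.05 N)).
It also fails if it takes over 131 s, if anything falls off the work surface, if the arm or the gripper's body presses on something with over 40 N, if the wrist force passes 120 N, or if a joint passes its speed limit or range.

### The arm

A 6-joint arm with a two-finger parallel gripper is mounted at the origin on the work surface. World frame = base frame: x ahead of the robot, y to its left, z up, the work surface at z = 0. Lengths are in mm, angles in rad, forces in N, time in s.
With the tool pointing down it reaches from about 275 to 825 mm from the base axis. Payload 5.2 kg.
Tool frame: the origin (TCP) lies at the very end of the fingers, on their centre line; the grasp point (between the pads) lies 19 mm behind it; z points along the fingers, y is the line along which they close (so a half turn about z gives the same grasp; the last joint's range is limited). The gripper opens to 93 mm and grips with 3 to 60 N. Pads are 15 mm wide; open, the fingers measure 128 mm over their backs; the gripper's body (75 mm by 188 mm) begins 65 mm behind the grasp point.
Start: joints at [-1.489, 0.259, 1.535, -0, 1.348, -0.203], TCP at [154.552, -527.843, 218.653] pointing down, gripper open.
Joint ranges: [-3.14, 3.14], [-0.91, 2.08], [0.19, 2.58], [-1.22, 4.36], [0.22, 2.71], [-3.12, 3.12]. Speed limits (rad/s): [2.57, 2.57, 3.14, 3.14, 3.14, 3.14].

### API

Orientations are given as [roll, pitch, yaw] about the fixed x, y, z axes, in that order (R = Rz(yaw) Ry(pitch) Rx(roll)).
In Python, from bench import robot gives the robot as it stands. The module is installed in compiled form; this text tells all that it offers. Calls block until the motion is done:
- robot.move_ptp(position, orientation): joint-space move of the TCP to a pose.
- robot.move_linear(position, ori=None, speed=150, f_stop=None): straight line of the TCP; ori=None keeps the orientation; speed is the mean speed in mm/s. With f_stop (N) it stops when the force on the tool has changed by that much, and returns True; else False.
- robot.move_j(angles): joint-space move.
- robot.move_gripper(opening): opening from 0.0 (shut) to 1.0 (fully open); the grip force is fixed at half the most; returns when the fingers have stopped.
- robot.sleep(seconds).
- robot.inverse_kinematics(position, orientation): joint angles nearest the present ones, or None.
- robot.get_image(name): name is "scene" or "top" or "wrist"; returns a dict with "img" (384x512x3 uint8, blue, green, red), "fovy" (degrees; the focal length in pixels is half the picture's height over the tangent of half this angle, whatever the lens; pixels are square), "cx", "cy" (the principal point, pixels), "eye" and "orientation" of the camera in the world. Camera axes: x right, y down, z forward; pixel columns grow to the right and rows downward; lengths in mm; the calibration is good to about 2 mm. A picture is of the moment at which its call begins. There is no depth.
A pose or a line that the arm cannot do raises robot.MotionError and nothing moves.
- robot.hand_in(): hands the job in; it is judged then, once.
Readings, each from a call of its own:
- robot.current_t(): time.
- robot.current_qpos(): joint angles.
- robot.current_joint_vel(): joint speeds.
- robot.current_joint_efforts(): joint torques, N m.
- robot.current_tcp_pos(): TCP position.
- robot.current_eef_rot(): TCP orientation.
- robot.current_contact_force(): force on the tool from outside, world axes, zero at the start.
- robot.current_ft_torque(): the same for the moment, N m.
- robot.current_gripper_width(): opening from 0.0 (shut) to 1.0 (fully open).
- robot.current_finger_force(): force on a finger pad.
Only numpy, scipy, OpenCV 4.12 (cv2) and the standard library are available. Lean on these libraries where they do the work, as an engineer would, in place of code of your own. Each camera call takes 0.05 s, during which the arm holds its last target. There are 200 camera calls.

## Working session

There is one attempt and no reset: what is moved stays moved. The work goes in short steps, each a Python script; the robot and the scene stay as the last script left them, time stands still between calls to the robot, and variables do not carry over. Pictures are saved under pics/ and viewed, at most 14 in all, crops included, and the job is handed in when it is done.

```bash
mkdir -p pics; python3 - <<'E'
from bench import robot
import cv2
for n in ("scene","top"):
    d=robot.get_image(n); cv2.imwrite(f"pics/{n}0.png",d["img"]); print(n,d["fovy"],d["cx"],d["cy"],d["eye"],d["orientation"])
print(robot.current_eef_rot(),robot.current_t())
E
```

```text
scene 54.91370966329238 248.3895691581577 196.53192567515725 [ 861.28077476 -543.18251176  544.99198145] [-2.25611066  0.0164966   0.47513971]
top 52.85508597693748 262.5728301379529 188.17312590513427 [372.27485781  14.25389849 810.96444587] [-2.89239452  0.00655326 -1.58623512]
[-3.14006039e+00 -3.23252503e-04  2.84772181e-01] 0.1
```

View pics/top0.png

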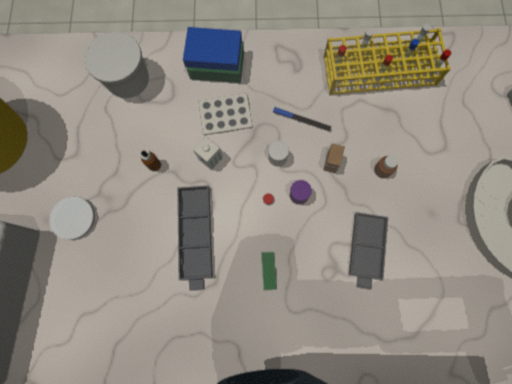

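View pics/scene0.png

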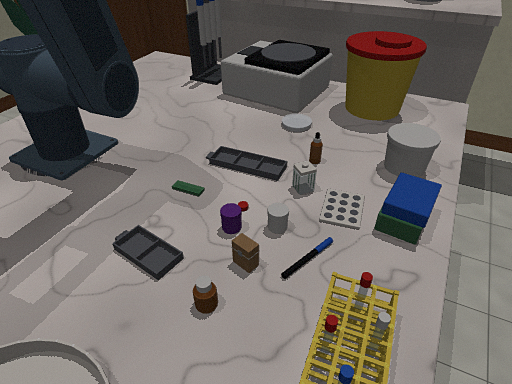

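Top view: dropper (150,160), jar (208,153), pot (279,153), purple decoy (301,191), slide box (334,158), squat (386,167). Tray3 is centred at (195,233) and tray2 at (369,246), both with the tab at the bottom (toward the robot). Next come rough positions and a close look with the wrist camera.

```bash
cat > h.py <<'E'
from bench import robot
import numpy as np, cv2
from scipy.spatial.transform import Rotation as R
def ray(d,uv,z):
    f=192/np.tan(np.radians(d["fovy"])/2)
    v=R.from_euler("xyz",d["orientation"]).as_matrix()@np.array([(uv[0]-d["cx"])/f,(uv[1]-d["cy"])/f,1])
    e=np.array(d["eye"]); return e+v*(z-e[2])/v[2]
def proj(d,p):
    f=192/np.tan(np.radians(d["fovy"])/2)
    c=R.from_euler("xyz",d["orientation"]).as_matrix().T@(np.array(p)-d["eye"])
    return f*c[:2]/c[2]+[d["cx"],d["cy"]]
def down(yaw): return [np.pi,0,yaw]
E
python3 - <<'E'
from h import *
d=robot.get_image("top")
P=dict(dropper=(150,161,30),jar=(207,153,40),pot=(279,153,40),slide=(335,157,40),squat=(386,166,40),purple=(301,191,40),t3=(196,233,18),t3tab=(196.5,284,6),t2=(369,246,18),t2tab=(364.5,282,6))
for k,(u,v,z) in P.items(): print(k,ray(d,(u,v),z).round(0))
for i,(x,y) in enumerate([(400,130),(400,-140)]):
    robot.move_ptp([x,y,330],down(0 if i==0 else 0))
    w=robot.get_image("wrist"); cv2.imwrite(f"pics/w{i}.png",w["img"]); print(w["eye"],w["orientation"],w["fovy"],robot.current_t())
    for k,(u,v,z) in P.items(): print(k,proj(w,ray(d,(u,v),z)).round(0))
E
```

```text
dropper [635. 255.  30.]
jar [647. 132.  40.]
pot [644. -20.  40.]
slide [ 633. -137.   40.]
squat [ 612. -242.   40.]
purple [561. -63.  40.]
t3 [481. 155.  18.]
t3tab [379. 153.   6.]
t2 [ 449. -199.   18.]
t2tab [ 378. -187.    6.]
[480.60284939 128.46299594 497.18734382] [ 2.84619333e+00 -4.43915574e-04 -1.57041444e+00] 62.39221918764594 2.7167
dropper [157. -26.]
jar [254. -41.]
pot [378. -38.]
slide [471. -27.]
squat [551.  -7.]
purple [403.  37.]
t3 [239. 101.]
t3tab [241. 169.]
t2 [479. 124.]
t2tab [457. 169.]
[ 480.36399161 -140.55429556  497.40482437] [ 2.84666531e+00  4.11786817e-04 -1.56972582e+00] 62.39221918764594 3.8167
dropper [-54. -26.]
jar [ 35. -41.]
pot [159. -38.]
slide [255. -28.]
squat [338.  -7.]
purple [198.  37.]
t3 [ 53. 101.]
t3tab [ 71. 168.]
t2 [297. 124.]
t2tab [287. 169.]
```

```bash
python3 - <<'E'
from h import *
import pickle
ims=[];S=[]
for i,(x,y) in enumerate([(570,180),(600,-60),(520,-210)]):
    robot.move_ptp([x,y,210],down(0))
    w=robot.get_image("wrist"); S.append(w); ims.append(w["img"])
    print(w["eye"].round(0),robot.current_t())
pickle.dump(S,open("v1.pkl","wb"))
for i in range(3): cv2.imwrite(f"pics/v{i}.png",cv2.resize(ims[i],(768,576),interpolation=cv2.INTER_CUBIC))
E
```

```text
[650. 178. 378.] 5.2917
[680. -60. 378.] 6.3
[ 601. -210.  378.] 7.0667
```

View pics/v0.png

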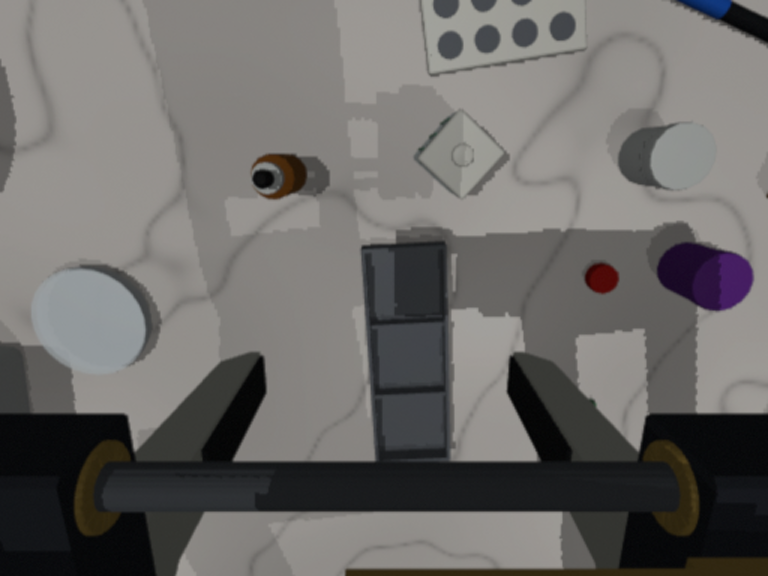

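View pics/v1.png

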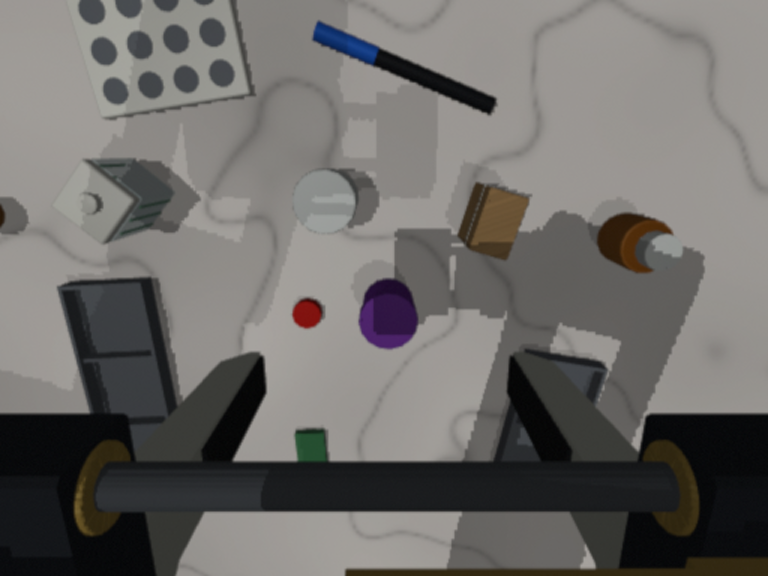

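View pics/v2.png

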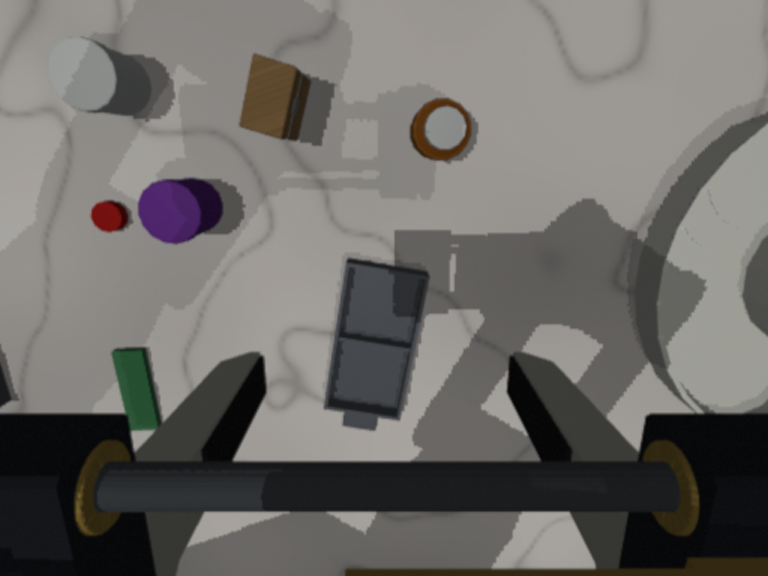

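v0: dropper bulb is at (264,179) and the jar lid is a diamond about (462,154); tray3's far end runs (363,247)–(444,242). v1: pot lid at (325,202). v2: slide-box top corners (254,54), (299,66), (285,138), (240,126); squat cap at (446,127); tray2 rim corners (347,260), (428,271), (400,418), (326,408).

```bash
python3 - <<'E'
from h import *
import pickle
S=pickle.load(open("v1.pkl","rb")); T=robot.get_image("top")
def g(i,pts,z): return np.array([ray(S[i],(u/1.5,v/1.5),z)[:2] for u,v in pts]).round(1)
print("drop",g(0,[(264,179)],82)); print("jar",(j:=g(0,[(461,110),(508,156),(462,197),(416,155)],64)),j.mean(0),"knob",g(0,[(462,154)],70))
print("pot",g(1,[(325,202)],50)); 
print("slide v2",(j:=g(2,[(254,54),(299,66),(285,138),(240,126)],58)),j.mean(0))
print("squat v1,v2",g(1,[(665,249)],60),g(2,[(446,127)],62))
print("t2",(j:=g(2,[(347,260),(428,271),(400,418),(326,408)],18)),j.mean(0))
print("t3far",g(0,[(363,247),(444,242)],18), "near right",g(0,[(449,456)],18))
# auto: tray dark masks in top
for nm,(a,b,c,e) in dict(t3=(170,175,225,300),t2=(340,205,395,295)).items():
    sub=T["img"][b:e,a:c]; m=(sub.max(2)<95).astype(np.uint8)
    m=cv2.morphologyEx(m,cv2.MORPH_CLOSE,np.ones((3,3)))
    m=cv2.morphologyEx(m,cv2.MORPH_OPEN,np.ones((21,21)))
    n,l,st,ce=cv2.connectedComponentsWithStats(m); k=1+st[1:,4].argmax()
    p=np.argwhere(l==k)[:,::-1]+[a,b]
    r=cv2.minAreaRect(p.astype(np.float32)); bx=np.array([ray(T,q,18)[:2] for q in cv2.boxPoints(r)])
    print(nm,r,bx.round(1).tolist(),bx.mean(0).round(1))
E
```

```text
drop [[635.1 251.8]]
jar [[675.6 131.8]
 [648.5 100.8]
 [622.9 128.7]
 [649.  159. ]] [649.    130.075] knob [[649.7 130.9]]
pot [[647.8 -18.9]]
slide v2 [[ 658.1 -129.2]
 [ 651.5 -156.3]
 [ 609.7 -145.2]
 [ 616.8 -117.1]] [ 634.025 -136.95 ]
squat v1,v2 [[ 617.7 -249.3]] [[ 616.3 -247.1]]
t2 [[ 521.5 -179.6]
 [ 512.8 -242.4]
 [ 383.4 -222. ]
 [ 392.9 -158.9]] [ 452.65  -200.725]
t3far [[581.2 195.6]
 [585.1 133.6]] near right [[394.9 122.3]]
t3 ((195.5, 260.0), (38.0, 33.0), 90.0) [[465.3, 189.3], [464.2, 121.7], [388.4, 120.4], [389.5, 186.5]] [426.9 154.5]
t2 ((383.5, 261.5), (59.0, 21.0), 90.0) [[477.3, -209.1], [476.6, -252.2], [359.7, -240.5], [360.3, -199.1]] [ 418.5 -225.2]
```

```bash
cat >> h.py <<'E'
D=np.radians
TR={3:(np.array([488,159.]),np.arctan2(-11.3,-190.2)),2:(np.array([452.7,-200.7]),np.arctan2(20.5,-129))}
def pick(xy,yaw,h=21,op=.85):
    robot.move_gripper(op)
    robot.move_ptp([*xy,135],down(yaw))
    if robot.move_linear([*xy,h],speed=120,f_stop=12): print("TOUCH on descent",robot.current_tcp_pos()); raise SystemExit
    robot.move_gripper(0)
    print("width",round(robot.current_gripper_width()*93,1),"force",np.round(robot.current_finger_force(),1))
    robot.move_linear([*xy,140],speed=150)
def place(t,cx,h=21,op=.85):
    c,a=TR[t]; xy=c+cx*np.array([np.cos(a),np.sin(a)])
    yaw=(a+np.pi/2)%np.pi-np.pi/2
    robot.move_ptp([*xy,140],down(yaw))
    robot.move_linear([*xy,h+12],speed=120)
    print("stop",robot.move_linear([*xy,h-1],speed=20,f_stop=4),"z",np.round(robot.current_tcp_pos(),1),"expected",h+3)
    robot.move_gripper(op); robot.move_linear([*xy,140],speed=150)
    print("width",round(robot.current_gripper_width()*93,1),"t",robot.current_t())
E
python3 - <<'E'
from h import *
import pickle
pick((634,-137),D(-16.3)); place(3,0)
pick((648,-19),0)
w=robot.get_image("top"); cv2.imwrite("pics/t2.png",cv2.resize(w["img"][100:300,120:440],None,fx=2.4,fy=2.4,interpolation=cv2.INTER_CUBIC))
c,a=TR[3]
robot.move_ptp([470,159,260],down(0))
w=robot.get_image("wrist"); pickle.dump(w,open("v2.pkl","wb")); cv2.imwrite("pics/c1.png",cv2.resize(w["img"],(768,576),interpolation=cv2.INTER_CUBIC))
E
```

```text
width 28.0 force 30.0
stop True z [488.2 159.   23.8] expected 24
width 79.3 t 15.8417
width 43.4 force 30.0
```

View pics/c1.png

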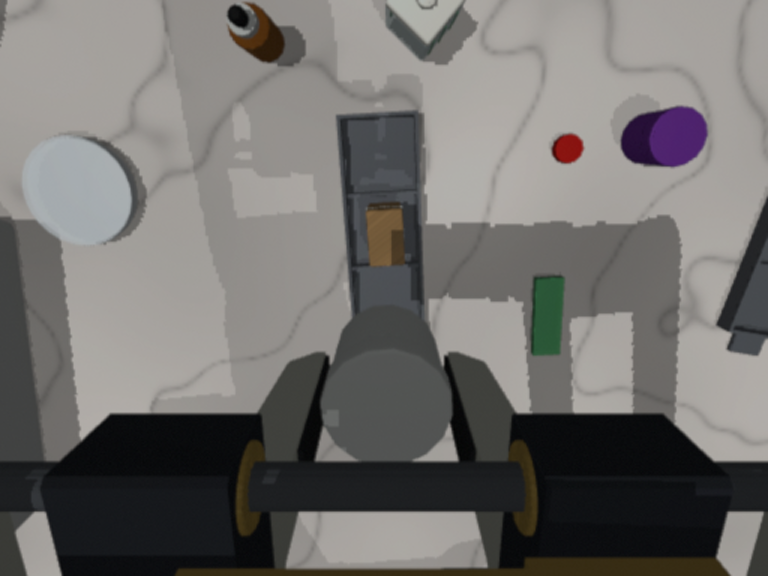

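The slide box stands in the middle compartment: top centre (385,235), dividers at rows 192 and 266, far rim corners (338,116) and (415,111). I'll refine the tray pose from these points and continue.

```bash
python3 - <<'E'
from h import *
import pickle
w=pickle.load(open("v2.pkl","rb")); g=lambda u,v,z:ray(w,(u/1.5,v/1.5),z)[:2].round(1)
print("far",g(338,116,18),g(415,111,18),"div1",g(347,194,18),g(418,190,18),"div2",g(353,267,18),g(423,263,18)); print("box",g(385,235,61))
print("proj centre z18",proj(w,[488,159,18])*1.5)
E
```

```text
far [578.7 195.8] [582.5 133.9] div1 [517.1 190. ] [520.4 130.2] div2 [454.  186.2] [457.6 124.5]
box [489.6 157.9]
proj centre z18 [383.78663015 228.46586954]
```

```bash
sed -i 's/np.array(\[488,159.\]),np.arctan2(-11.3,-190.2)/np.array([487.5,158.]),-np.pi+D(4)/' h.py; python3 - <<'E'
from h import *
place(3,-63)
pick((635,252),D(4)); place(3,63)
pick((617,-247.5),D(-9),h=20); place(2,31.5,h=20)
robot.move_ptp([500,20,300],down(0))
w=robot.get_image("top"); cv2.imwrite("pics/t3.png",cv2.resize(w["img"][100:300,120:440],None,fx=2.4,fy=2.4,interpolation=cv2.INTER_CUBIC))
w=robot.get_image("wrist"); cv2.imwrite("pics/c2.png",cv2.resize(w["img"],(768,576),interpolation=cv2.INTER_CUBIC))
E
```

```text
stop True z [550.4 162.4  23.8] expected 24
width 79.2 t 24.7583
width 29.3 force 30.0
stop True z [424.8 153.7  23.7] expected 24
width 79.1 t 32.7417
width 39.3 force 30.0
stop True z [ 421.7 -195.9   22.7] expected 23
width 79.0 t 41.4833
```

View pics/c2.png

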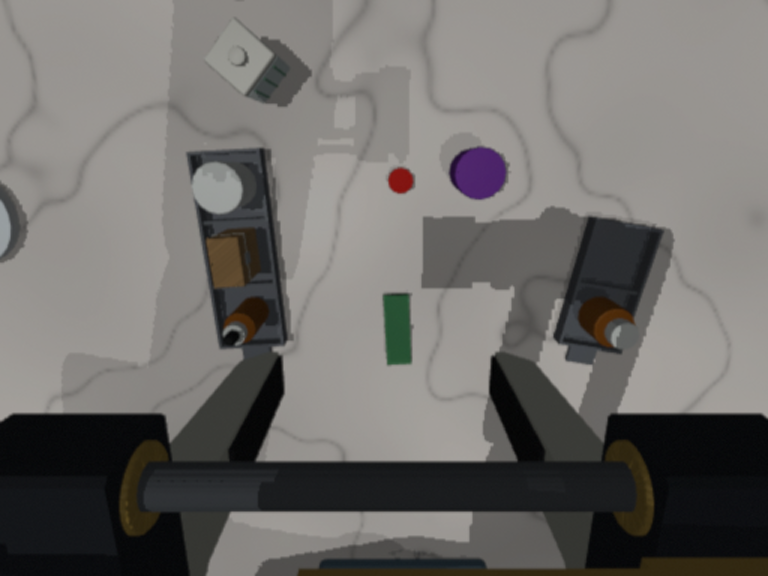

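Pot (218,187), slide box (232,260), dropper (235,330) and squat (610,325) all stand in their compartments. The jar is still on the bench at (238,57), so that goes next.

```bash
python3 - <<'E'
from h import *
pick((649.3,130.5),D(-44)); place(2,-31.5)
robot.move_ptp([430,-200,250],down(0))
w=robot.get_image("wrist"); a=w["img"]
robot.move_ptp([430,158,250],down(0))
b=robot.get_image("wrist")["img"]
cv2.imwrite("pics/c3.png",np.hstack([cv2.resize(i[:290],(400,227),interpolation=cv2.INTER_AREA) for i in (a,b)]))
robot.move_ptp([430,0,250],down(0)); print(robot.current_t())
E
```

```text
width 40.2 force 29.7
stop True z [ 484.  -205.8   23.9] expected 24
width 79.1 t 51.275
53.95
```

View pics/c3.png

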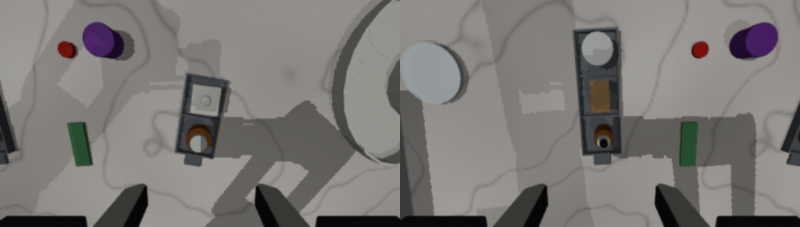

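Left panel: jar at (206,98) and squat at (199,140) in tray2. Right panel: pot at (597,47), slide box at (599,96) and dropper at (603,138) in tray3. All five stand centred in their compartments.

```bash
python3 -c "
from bench import robot
print(robot.hand_in())"
```

```text
the job is handed in; nothing more can be done
None
```

Both kits are made up and handed in at about 54 s of the 131 s allowed; the last pictures show all five things upright and centred in their named compartments, though the hand-in returned no verdict.

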